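Tip the solid disc out of its storage pocket and stand it up to dry

ROBOT

A 6-joint arm with a two-finger parallel gripper is mounted at the origin on a cart in front of the work surface, level with it; the furniture and walls round the work are solid. World frame = base frame: x ahead of the robot, y to its left, z up, the work surface at z = 0. Lengths are in mm, angles in rad, forces in N, time in s.
With the tool pointing down it reaches from about 350 to 975 mm from the base axis. Payload 7.1 kg.
Tool frame: the origin (TCP) lies midway between the tips of the shut fingers; the grasp point (between the pads) lies 19 mm behind it; z points along the fingers, y is the line along which they close (so a half turn about z gives the same grasp; the last joint's range is limited). The gripper opens to 88 mm and grips with 3 to 60 N. Pads are 20 mm wide; open, the fingers measure 115 mm over their backs; the gripper's body (75 mm by 178 mm) begins 61 mm behind the grasp point.
Start: joints at [1.268, 0.423, 1.63, -0, 1.089, -0.019], TCP at [174.972, 599.991, 192.075] pointing down, gripper open.
Joint ranges: [-3, 3], [-0.9, 2.11], [0.09, 2.58], [-1.31, 4.45], [0.11, 2.69], [-2.54, 2.54]. Speed limits (rad/s): [2.39, 2.39, 3.01, 3.14, 3.14, 3.14].

INTERFACE

Orientations are given as a rotation vector (axis times angle).
In Python, from workcell import ctrl gives the robot as it stands. The module is installed in compiled form; this text tells all that it offers.
- The arm moves only by the tool servo_tool, never from a script. Its argument "increments" is a list of rows, each a list of 7 numbers: the shift along the world's x, y, z in cm, then the turn, a rotation vector about the world's x, y, z in degrees, then the opening, from -1 (shut) to 1 (fully open). A call has 1 to 20 rows; each row is the pose to reach, as a shift and turn from the pose commanded when the call began; what a row does not reach only later rows make up. A row lasts 1/12 s, in which the tool goes at most 41.7 mm and 7.16 degrees, less where a joint would pass 70% of its speed; a pose out of reach is approached as far as the arm can. A call with a gripper value outside its range is refused whole. The fingers move at their own pace and stop on an object; the grip force is fixed at half the most. Time passes only in rows, so rows that repeat a pose let the fingers close. It gives the time, the measured TCP pose, the force, the opening and the grip force at its end, in the units of the state.
- ctrl.get_obs(): the state, without advancing time (a new reading comes with each control period).
- ctrl.get_image(name): name is "scene" or "side" or "wrist"; returns a dict with "image" (480x640x3 uint8, red, green, blue), "fx", "fy", "cx", "cy" (pixels), "extrinsics" (4x4, takes a point from camera to world coordinates); the wrist camera has in their place "tool_from_camera" (4x4, takes a point from camera to tool coordinates, whose origin is the TCP and whose axes are the flange's). Camera axes: x right, y up, looking along -z (the intrinsics and any distortion apply to the point x, -y, -z); pixel columns grow to the right and rows downward; lengths in mm; the calibration is good to about 2 mm. The wrist camera is an equidistant fisheye: a pixel r from the principal point sees the ray r / f radians off the axis. A picture is of the moment at which its call begins: read the wrist's pose just before it. There is no depth.
- ctrl.close_job(): hands the job in; it is judged then, once.
The state is a dict: "t": time; "qpos": joint angles; "qvel": joint speeds; "joint_torque": joint torques, N m; "ee_pos": TCP position; "orientation": TCP orientation; "ft_force": force on the tool from outside, world axes, zero at the start; "moment": the same for the moment, N m; "width": finger opening in mm; "grasp_force": force on a finger pad.
Only numpy, scipy, OpenCV 4.12 (cv2) and the standard library are available. Lean on these libraries where they do the work, as an engineer would, in place of code of your own. Each camera call takes 0.05 s, during which the arm holds its last target. There are 200 camera calls.

TASK

The storage block holds two steel discs sunk below its top, where no edge can be gripped. Take the solid disc (the one without a hole): press its far end down into the hollow so that it tips over the step in its pocket and stays leaning against the far pocket wall, then grip it by its raised edge and stand it upright on its rim in the slot of the drying stand, and let go. Leave the holed disc lying flat in its own pocket, and do not shift the dial gauge, the brass weight or the roll of black tape.

Things in the scene. Friction and masses are not known exactly. Their poses are not given: they have to be found in the camera images.
- block: Fixed wooden storage block, 41 mm high, origin on the bench: covers x -47..+43, y -80..+80 mm; x points roughly away from the robot. Two open pockets with upright walls, centred at y = +38 and -38, 60 wide in y, from x = -36.5 to +32. Pocket floor: x -36.5..-18 at z = 14; x -18..0 the land, z = 32, where the disc lies; x 0..+32 a deep relief, floor at z = 6.
- pocket_left (a point): Middle of the tipping edge (far edge of the land) of the +y pocket: block x = 0, y = +38, z = 32 mm; block's axes. A disc pressed down at its far end, 10 mm or more beyond this edge, by about 13 mm and with a few newtons, tips: the far rim drops into the relief and slides to the far wall. Slid flat against the far wall it jams there, but still tips when its far end is pressed.
- pocket_right (a point): The same for the -y pocket (y = -38 mm). A tipped disc stays leaning at about 45 to 65 degrees when let go, low rim against the far wall, near edge standing about 5 mm above the block's top; the space below that edge is free for a finger.
- disc: Loose solid steel disc, no hole, 56 mm diameter, 8 mm thick, about 60 g. Origin at the centre of its underside, z is its axis (up at the start). Lies flat in either pocket, its top face 1 mm below the block's top, its centre 5 to 7 mm on the near side (-x) of the tipping edge.
- disc_center (a point): Middle of the solid disc (4 mm along its z from the body's origin).
- washer: Loose steel disc with a 22 mm centre hole, 56 mm diameter, 8 mm thick, about 55 g; lies flat in the other pocket. Origin at the centre of its underside, z up.
- stand: Fixed aluminium drying stand, foot 60 (x) by 70 (y) by 8 mm, origin on the bench under its centre. Two walls, 60 mm long in y, form a slot 12 mm wide in x, up to z = 34, with lips flaring outwards to z = 43 mm. The slot's bottom is a V (30 degree flanks, lowest in the middle) that centres a disc standing on its rim. The disc's axis then lies along the stand's x.
- stand_nest (a point): Where the middle of the disc is when it stands in the stand: stand x = 0, y = 0, z = 42 mm. Axes as the stand.
- dial_gauge: Bystander: dial indicator lying on its back, 107x60x22 mm, origin under its centre.
- weight_100: Bystander: small brass check weight with a knob top, 24 mm diameter, 39 mm high, origin under its centre.
- black_tape: Bystander: roll of black tape lying flat, 53x51x19 mm, origin under its centre.
Not all that is in view belongs to the job. Several things have the shape of the stand; the one meant has the colours described above.

How it is judged (in metres and radians):
On the way:
1. The solid disc leans tipped up in its pocket, untouched by the robot (angle between disc's own z axis and vertical between 0.6 and 1.4 rad and contact force between each of the arm, the fingers and disc below 0.1 N and (distance between disc_center and pocket_left below 0.03 m or distance between disc_center and pocket_right below 0.03 m)), for 0.2 s.
At the end, for the whole second after the job is handed in: The solid disc stands on its rim in the stand's slot, released and at rest: its middle within 8 mm of the nest point, its axis within about 17 degrees of level and 20 degrees of the stand's x axis; the holed disc still lies flat (within 6 degrees) in its pocket, within 15 mm of where it started (distance between disc_center and stand_nest below 0.008 m and angle between disc's own z axis and vertical between 1.27 and 1.87 rad and angle between the z axis of disc and the x axis of stand, either way round below 0.35 rad and linear speed of disc below 0.02 m/s and angle between washer's own z axis and vertical below 0.1 rad and distance of washer from where it was at the start of the episode below 0.015 m); the robot touches nothing.
It fails at once if the holed disc is tipped or lifted (angle between washer's own z axis and vertical above 0.3 rad or distance of washer from where it was at the start of the episode above 0.02 m).
It fails at once if the dial gauge, brass weight or roll of tape is shifted by more than 2 cm (distance of any of dial_gauge, weight_100, black_tape from where it was at the start of the episode above 0.02 m).
It also fails if it takes over 56 s, if anything falls off the work surface, if the arm or the gripper's body presses on something with over 40 N, if the wrist force passes 120 N, or if a joint passes its speed limit or range.

## Working session

There is one attempt and no reset: what is moved stays moved. The work goes in short steps, Python scripts to look and compute and a tool call to move; the robot and the scene stay as the last step left them, time stands still between calls to the robot, and variables do not carry over. Pictures are saved under pics/ and viewed, at most 10 in all, crops included, and the job is handed in when it is done.

Besides the shell and the picture viewer there is one more tool, called after ">>>" as name(argument=value, ...) on one line, values as JSON. servo_tool: Moves the arm, as the interface text tells. Its arguments: {"type":"object","properties":{"increments":{"type":"array","items":{"type":"array","items":{"type":"number"}}}},"required":["increments"]}

```bash
mkdir -p pics; python3 - <<'E'
from workcell import ctrl
import cv2,pickle,numpy as np
o=ctrl.get_obs();print({k:np.round(v,3) for k,v in o.items()})
for n in("scene","side","wrist"):
    d=ctrl.get_image(n);pickle.dump((o,d),open(f"pics/{n}0.pkl","wb"));cv2.imwrite(f"pics/{n}0.png",d["image"][:,:,::-1])
    print(n,{k:np.round(v,3).tolist() for k,v in d.items() if k!="image"})
E
```

```text
{'t': np.float64(0.0), 'qpos': array([ 1.268,  0.424,  1.631,  0.   ,  1.089, -0.019]), 'qvel': array([ 0.001, -0.   , -0.001,  0.   , -0.   , -0.001]), 'joint_torque': array([ 0.0000e+00, -5.4462e+01, -2.7367e+01,  6.4000e-02,  2.3000e-02,
       -0.0000e+00]), 'ee_pos': array([174.794, 599.427, 191.291]), 'orientation': array([-4.44e-01, -3.11e+00,  2.00e-03]), 'ft_force': array([0.233, 0.621, 1.097]), 'moment': array([ 0.088, -0.031,  0.038]), 'grasp_force': np.float64(0.0), 'width': np.float64(87.857)}
scene {'fx': 589.564, 'fy': 589.564, 'cx': 321.991, 'cy': 247.915, 'extrinsics': [[0.578, 0.542, -0.61, -38.754], [-0.816, 0.375, -0.44, -454.624], [-0.01, 0.752, 0.659, 751.704], [0.0, 0.0, 0.0, 1.0]]}
side {'fx': 480.608, 'fy': 480.608, 'cx': 319.152, 'cy': 239.483, 'extrinsics': [[0.965, 0.135, -0.224, 336.263], [-0.261, 0.521, -0.812, -883.679], [0.007, 0.842, 0.539, 658.0], [0.0, 0.0, 0.0, 1.0]]}
wrist {'fx': 371.648, 'fy': 371.648, 'cx': 318.543, 'cy': 244.956, 'tool_from_camera': [[0.0, 0.971, 0.24, 65.579], [1.0, -0.0, 0.001, -0.168], [0.001, 0.24, -0.971, -192.703], [0.0, 0.0, 0.0, 1.0]]}
```

View pics/scene0.png

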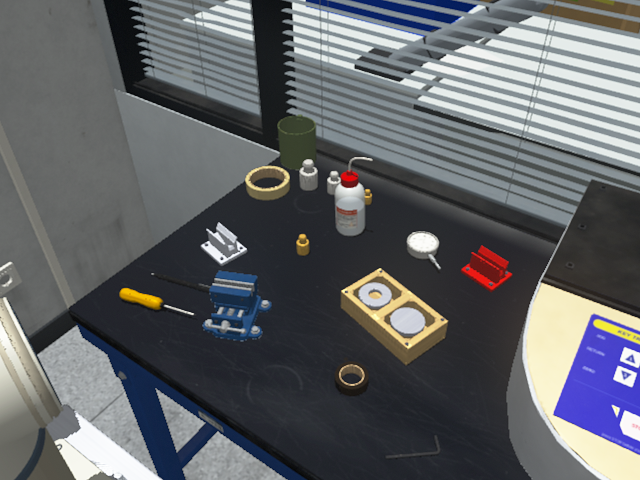

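View pics/wrist0.png

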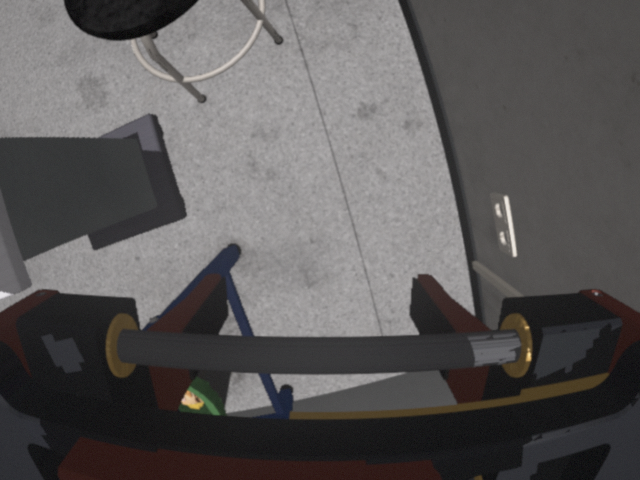

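The scene shows the block at (393,315), the solid disc at (408,321) and the holed disc at (375,294). There are two stand shapes: silver/aluminium at (223,244) and red at (487,268, a decoy). I choose the silver one. The tape is at (351,377), the brass weights at (302,244) and (367,197), and the gauge at (423,245). The wrist camera is still looking off the bench. Next is a close crop of the block and stand.

```bash
python3 - <<'E'
import cv2,numpy as np
i=cv2.imread("pics/scene0.png")
a=cv2.resize(i[260:370,330:455],None,fx=4.8,fy=4.8,interpolation=3)[:528,:600]
b=cv2.resize(i[215:270,195:253],None,fx=3.4,fy=3.4,interpolation=3)
c=np.zeros((530,800,3),np.uint8);c[:a.shape[0],:a.shape[1]]=a;c[:b.shape[0],602:602+min(198,b.shape[1])]=b[:,:198]
cv2.imwrite("pics/crop0.png",c)
E
```

```text
(no output)
```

View pics/crop0.png

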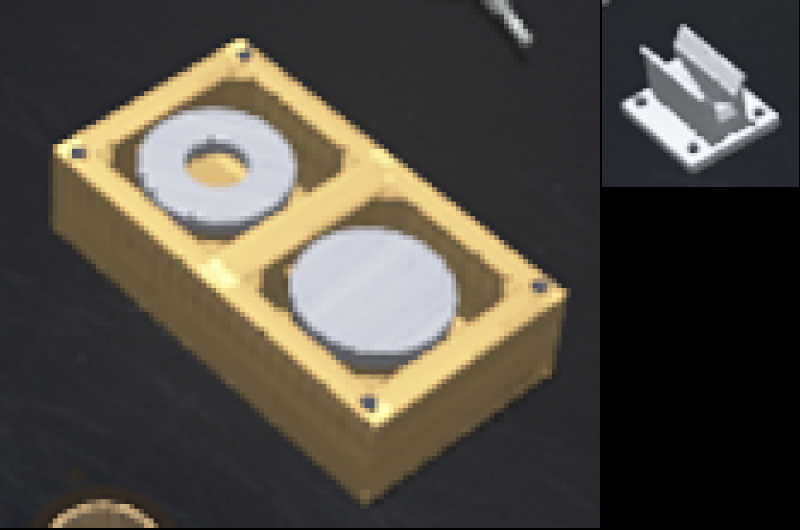

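The crop shows the solid disc at scene px (407.7,320.6) and the washer at (375.2,294.6). The block-top corners are at (380,268), (341,291), (408,348) and (448,321). The stand is silver-grey, with foot corners at (200,245), (221.5,265.6) and (246.8,250.3), so the choice is confirmed.

```bash
cat > h.py <<'E'
import numpy as np,pickle,cv2
from scipy.spatial.transform import Rotation as R
from scipy.optimize import least_squares
def ray(d,u,v):
    E=d["extrinsics"];r=E[:3,:3]@np.array([(u-d["cx"])/d["fx"],-(v-d["cy"])/d["fy"],-1]);return E[:3,3],r
def onz(d,p,z):
    o,r=ray(d,*p);return o+r*(z-o[2])/r[2]
def wray(d,o,u,v):
    x,y=(u-d["cx"])/d["fx"],(v-d["cy"])/d["fy"];t=np.hypot(x,y)
    c=np.array([x/t*np.sin(t),-y/t*np.sin(t),-np.cos(t)])
    T=d["tool_from_camera"];Rt=R.from_rotvec(o["orientation"]).as_matrix()
    return o["ee_pos"]+Rt@T[:3,3],Rt@T[:3,:3]@c
def wonz(d,o,p,z):
    a,r=wray(d,o,*p);return a+r*(z-a[2])/r[2]
def fit(L,W):
    L=np.array(L);W=np.array(W)[:,:2]
    f=lambda p:(np.c_[np.cos(p[2])*L[:,0]-np.sin(p[2])*L[:,1]+p[0],np.sin(p[2])*L[:,0]+np.cos(p[2])*L[:,1]+p[1]]-W).ravel()
    c=[least_squares(f,[*W.mean(0),a]) for a in(-2,-1,0,1,2,3)]
    b=min(c,key=lambda s:s.cost);return b.x,np.round(b.fun,1)
E
python3 - <<'E'
from h import *
o,d=pickle.load(open("pics/scene0.pkl","rb"))
P=[onz(d,p,41) for p in[(380.4,268.3),(340.8,290.8),(408.1,348.5),(448.3,320.8)]]
print("block",fit([(43,80),(-47,80),(-47,-80),(43,-80)],P))
print("disc",onz(d,(407.7,320.6),40),"washer",onz(d,(375.2,294.6),40))
S=[onz(d,p,8) for p in[(200.3,245.3),(221.5,265.6),(246.8,250.3)]]
print(np.round(S,1),np.linalg.norm(S[0]-S[1]),np.linalg.norm(S[1]-S[2]))
# stand walls run roughly along which side?
print("stand70along12",fit([(-30,35),(-30,-35),(30,-35)],S),"60 along12",fit([(-30,-35),(30,-35),(30,35)],S))
for n,p,z in(("tape",(351,377),10),("gauge",(423,245),15),("brass",(302,250),5),("bottle",(349,232),0),("vise",(235,310),20),("block?",(367,203),5)):print(n,onz(d,p,z))
E
```

```text
block (array([ 5.70257158e+02, -1.59520148e+02, -2.80717408e-01]), array([ 0.8,  1. , -0.1, -0.2, -0.6, -0.5, -0.2, -0.3]))
disc [ 553.78389031 -194.27804915   40.        ] washer [ 573.64675899 -121.23091551   40.        ]
[[521.9 239.9   8. ]
 [502.6 166.8   8. ]
 [562.  156.4   8. ]] 75.53833479795077 60.324580262411054
stand70along12 (array([541.37917152, 196.61000249,   6.04087816]), array([-1.3, -2.1,  1.2,  3. ,  0.1, -0.9])) 60 along12 (array([543.0632983 , 193.57571637,   4.39729692]), array([-2.9, -6.9, -2.1,  9.1,  5. , -2.1]))
tape [ 428.84926118 -168.37591668   10.        ]
gauge [ 759.14674522 -115.47134565   15.        ]
brass [625.42894038  72.29980344   5.        ]
bottle [726.76265937  31.2248969    0.        ]
vise [425.40973612  63.00447421  20.        ]
block? [822.90880452  49.39210584   5.        ]
```

View pics/side0.png

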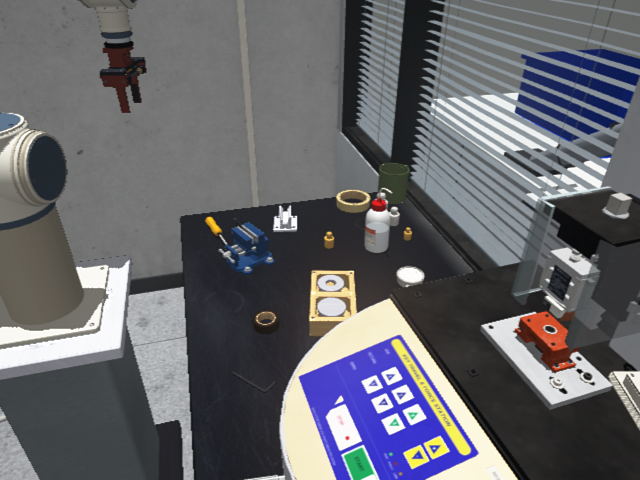

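The side view shows no clutter above the bench between the arm, block (333,300) and stand (286,218), but a tall console sits on the -y side. I'll move above the block to look from close up.

>>> servo_tool(increments=[[39.5, -76, 6, 0, 0, -90, 1], [39.5, -76, 6, 0, 0, -90, 1], [39.5, -76, 6, 0, 0, -90, 1], [39.5, -76, 6, 0, 0, -90, 1], [39.5, -76, 6, 0, 0, -90, 1], [39.5, -76, 6, 0, 0, -90, 1], [39.5, -76, 6, 0, 0, -90, 1], [39.5, -76, 6, 0, 0, -90, 1], [39.5, -76, 6, 0, 0, -90, 1], [39.5, -76, 6, 0, 0, -90, 1], [39.5, -76, 6, 0, 0, -90, 1], [39.5, -76, 6, 0, 0, -90, 1], [39.5, -76, 6, 0, 0, -90, 1], [39.5, -76, 6, 0, 0, -90, 1], [39.5, -76, 6, 0, 0, -90, 1], [39.5, -76, 6, 0, 0, -90, 1], [39.5, -76, 6, 0, 0, -90, 1], [39.5, -76, 6, 0, 0, -90, 1], [39.5, -76, 6, 0, 0, -90, 1], [39.5, -76, 6, 0, 0, -90, 1]])

```text
t: 1.82
ee_pos: [558.7, -139.8, 250.3]
orientation: [-2.513, -1.884, 0.0]
ft_force: [0.4, 0.2, -1.0]
width: 87.6
grasp_force: 0.0
```

>>> servo_tool(increments=[[0, 0, -5, 0, 0, 0, 1], [0, 0, -10, 0, 0, 0, 1], [0, 0, -10, 0, 0, 0, 1], [0, 0, -10, 0, 0, 0, 1], [0, 0, -10, 0, 0, 0, 1], [0, 0, -10, 0, 0, 0, 1], [0, 0, -10, 0, 0, 0, 1]])

```text
t: 2.4
ee_pos: [559.8, -137.8, 152.3]
orientation: [2.511, 1.884, 0.003]
ft_force: [0.1, 0.0, -0.3]
width: 87.6
grasp_force: 0.0
```

```bash
cat >> h.py <<'E'
def snap(name,cam="wrist",box=None,s=1):
    from workcell import ctrl
    o=ctrl.get_obs();d=ctrl.get_image(cam);pickle.dump((o,d),open(f"pics/{name}.pkl","wb"))
    i=d["image"][:,:,::-1]
    if box:i=cv2.resize(i[box[1]:box[3],box[0]:box[2]],None,fx=s,fy=s,interpolation=3)
    cv2.imwrite(f"pics/{name}.png",i);print(np.round(o["ee_pos"],1),np.round(o["orientation"],3),o["t"])
E
python3 -c "from h import *;snap('w1',box=(200,80,460,340),s=2.3)"
```

```text
[ 559.8 -137.8  152.3] [2.511 1.884 0.003] 2.4
```

View pics/w1.png

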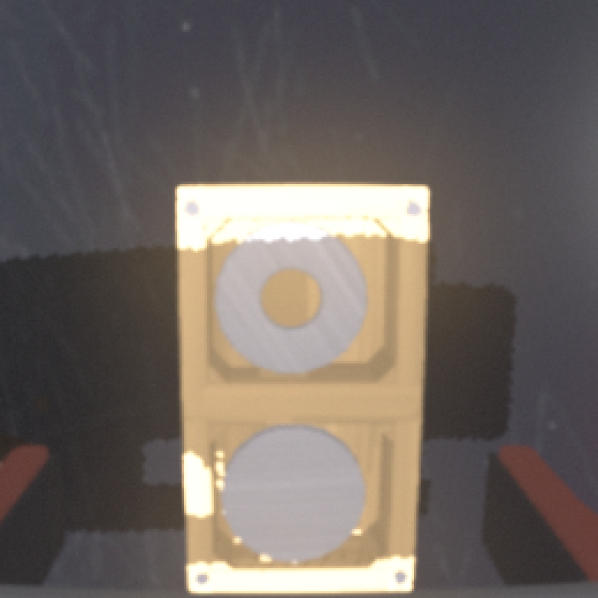

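The wrist crop shows block corners at (175,185), (430,185), (190,590) and (411,590), the solid disc centred at (294,492) and the washer at (291,303). The block is well aligned with the tool.

```bash
python3 - <<'E'
from h import *
o,d=pickle.load(open("pics/w1.pkl","rb"))
q=lambda u,v,z:wonz(d,o,(200+u/2.3,80+v/2.3),z)
b,r=fit([(-47,80),(43,80),(-47,-80),(43,-80)],[q(175,185,41),q(430,185,41),q(190,590,41),q(411,590,41)])
print(b,r)
c,s=np.cos(b[2]),np.sin(b[2]);A=np.array([[c,-s],[s,c]])
for p in((294,492),(291,303)):
    w=q(*p,40);print(w,A.T@(w[:2]-b[:2]))
for n,L in(("press",(20,-38)),("edge",(0,-38))):print(n,A@np.array(L)+b[:2])
E
```

```text
[ 5.67040038e+02 -1.59125172e+02 -2.80993174e-01] [ 0.7  0.8 -0.1  0.7 -1.  -1.   0.4 -0.5]
[ 552.09420474 -192.94261161   40.        ] [ -4.98175053 -36.63576517]
[ 570.95957363 -122.63331087   40.        ] [-6.35374477 36.14759519]
press [ 575.71786742 -201.18103124]
edge [ 556.50225751 -195.6348311 ]
```

>>> servo_tool(increments=[[-3.1, -5, 0, 0, 0, 0, 1], [-3.1, -5, -4, 0, 0, 0, 1], [-3.1, -5, -8, 0, 0, 0, 1], [-3.1, -5, -10, 0, 0, 0, 1], [-3.1, -5, -10.5, 0, 0, 0, 1], [-3.1, -5, -10.5, 0, 0, 0, 1], [-3.1, -5, -10.5, 0, 0, 0, 1]])

```text
t: 3.03
ee_pos: [528.8, -187.9, 46.9]
orientation: [2.511, 1.884, 0.002]
ft_force: [0.3, 0.7, -0.3]
width: 88.0
grasp_force: 0.0
```

```bash
python3 -c "from h import *;snap('w2',box=(180,180,480,340),s=2.6)"
```

```text
[ 528.8 -187.9   46.9] [2.511e+00 1.884e+00 2.000e-03] 3.0333
```

View pics/w2.png

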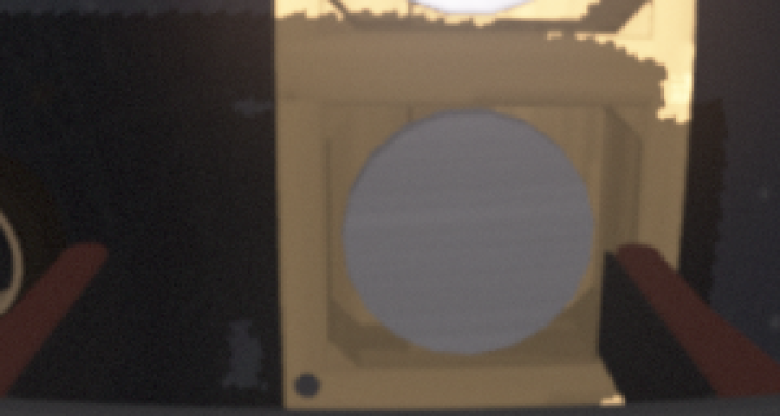

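The picture shows the disc's far rim at crop x≈595 and the right finger's inner face at ≈605. The fingertips look closer to the camera than the TCP, so open fingertips seem to retract. I'll go down in small steps, watching the force.

>>> servo_tool(increments=[[0, 0, -0.3, 0, 0, 0, 1], [0, 0, -0.6, 0, 0, 0, 1], [0, 0, -0.9, 0, 0, 0, 1], [0, 0, -1.0, 0, 0, 0, 1]])

```text
t: 3.42
ee_pos: [527.4, -187.6, 35.3]
orientation: [2.513, 1.885, 0.0]
ft_force: [0.4, -0.1, -0.6]
width: 87.7
grasp_force: 0.0
```

>>> servo_tool(increments=[[0, 0, -0.3, 0, 0, 0, 1], [0, 0, -0.5, 0, 0, 0, 1], [0, 0, -0.5, 0, 0, 0, 1]])

```text
t: 3.67
ee_pos: [527.0, -187.5, 29.8]
orientation: [-2.513, -1.884, 0.001]
ft_force: [0.1, 0.3, 0.2]
width: 87.8
grasp_force: 0.0
```

>>> servo_tool(increments=[[0, 0, -0.3, 0, 0, 0, 1], [0, 0, -0.5, 0, 0, 0, 1], [0, 0, -0.5, 0, 0, 0, 1]])

```text
t: 3.92
ee_pos: [527.0, -187.5, 24.8]
orientation: [-2.513, -1.884, 0.001]
ft_force: [0.4, -0.8, -0.1]
width: 87.9
grasp_force: 0.0
```

>>> servo_tool(increments=[[0, 0, -0.2, 0, 0, 0, 1], [0, 0, -0.4, 0, 0, 0, 1], [0, 0, -0.4, 0, 0, 0, 1]])

```text
t: 4.17
ee_pos: [527.1, -187.5, 20.9]
orientation: [-2.513, -1.885, 0.0]
ft_force: [0.7, 0.3, 0.4]
width: 87.6
grasp_force: 0.0
```

>>> servo_tool(increments=[[0, 0, -0.2, 0, 0, 0, 1], [0, 0, -0.4, 0, 0, 0, 1], [0, 0, -0.4, 0, 0, 0, 1]])

```text
t: 4.42
ee_pos: [527.1, -187.5, 16.9]
orientation: [-2.513, -1.885, 0.0]
ft_force: [-0.1, 0.4, 0.1]
width: 87.7
grasp_force: 0.0
```

```bash
python3 -c "from h import *;snap('w3',box=(180,180,480,340),s=2.6)"
```

```text
[ 527.1 -187.5   16.9] [-2.513 -1.885  0.   ] 4.4167
```

View pics/w3.png

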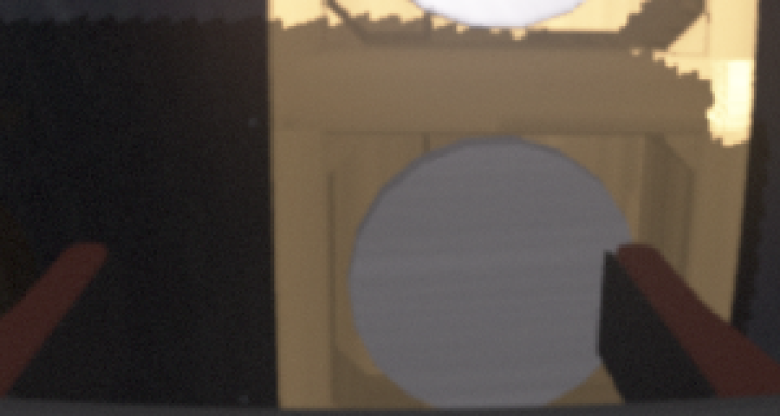

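The disc is still flat and untouched at TCP z=17, with the finger overlapping its far end from above. So the open tips sit well above the TCP, and I'll continue down.

>>> servo_tool(increments=[[0, 0, -0.2, 0, 0, 0, 1], [0, 0, -0.4, 0, 0, 0, 1], [0, 0, -0.4, 0, 0, 0, 1]])

```text
t: 4.72
ee_pos: [527.1, -187.5, 12.9]
orientation: [-2.513, -1.885, 0.0]
ft_force: [-0.4, 0.6, -0.3]
width: 87.9
grasp_force: 0.0
```

>>> servo_tool(increments=[[0, 0, -0.2, 0, 0, 0, 1], [0, 0, -0.4, 0, 0, 0, 1], [0, 0, -0.4, 0, 0, 0, 1]])

```text
t: 4.97
ee_pos: [527.2, -187.6, 9.0]
orientation: [-2.513, -1.885, 0.0]
ft_force: [0.7, -0.2, -0.2]
width: 87.6
grasp_force: 0.1
```

>>> servo_tool(increments=[[0, 0, -0.2, 0, 0, 0, 1], [0, 0, -0.4, 0, 0, 0, 1], [0, 0, -0.4, 0, 0, 0, 1]])

```text
t: 5.22
ee_pos: [527.2, -187.6, 5.0]
orientation: [-2.513, -1.885, 0.0]
ft_force: [-0.2, -0.2, -0.5]
width: 87.7
grasp_force: 0.2
```

>>> servo_tool(increments=[[0, 0, -0.2, 0, 0, 0, 1], [0, 0, -0.4, 0, 0, 0, 1], [0, 0, -0.6, 0, 0, 0, 1], [0, 0, -0.6, 0, 0, 0, 1]])

```text
t: 5.55
ee_pos: [526.9, -187.5, -1.2]
orientation: [-2.513, -1.885, 0.001]
ft_force: [-0.2, 0.3, 0.5]
width: 87.9
grasp_force: 0.0
```

```bash
python3 -c "from h import *;snap('w4',box=(180,180,480,340),s=2.6)"
```

```text
[ 526.9 -187.5   -1.2] [-2.513e+00 -1.885e+00  1.000e-03] 5.55
```

View pics/w4.png

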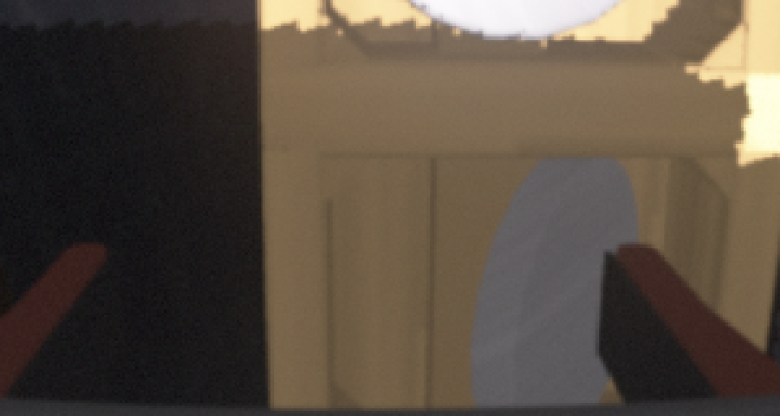

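The disc now leans tipped: it appears as a narrow ellipse with its near edge at crop x≈470. I'll lift off and measure.

>>> servo_tool(increments=[[0, 0, 2, 0, 0, 0, 1], [0, 0, 5, 0, 0, 0, 1], [0, 0, 9, 0, 0, 0, 1], [2, 0, 12, 0, 0, 0, 0], [3, 0, 13, 0, 0, 0, -0.6], [3, 0, 13, 0, 0, 0, -0.6], [3, 0, 13, 0, 0, 0, -0.6], [3, 0, 13, 0, 0, 0, -0.6], [3, 0, 13, 0, 0, 0, -0.6], [3, 0, 13, 0, 0, 0, -0.6]])

```text
t: 6.43
ee_pos: [555.7, -187.3, 127.7]
orientation: [-2.511, -1.883, 0.003]
ft_force: [-0.4, 0.1, 0.3]
width: 44.5
grasp_force: 0.0
```

```bash
python3 - <<'E'
from h import *
snap('w5');snap('s5','scene')
o,d=pickle.load(open("pics/w5.pkl","rb"));i=d["image"]
print(o["width"])
a=cv2.resize(i[150:345,200:460],None,fx=2.1,fy=2.1,interpolation=3)
_,e=pickle.load(open("pics/s5.pkl","rb"));b=cv2.resize(e["image"][290:360,385:455],None,fx=3.5,fy=3.5,interpolation=3)
c=np.zeros((450,800,3),np.uint8);c[:a.shape[0],:a.shape[1]]=a;c[:245,550:795]=b
cv2.imwrite("pics/m5.png",c[:,:,::-1]);print(a.shape)
E
```

```text
[ 555.7 -187.3  127.7] [-2.511 -1.883  0.003] 6.4333
[ 556.  -187.4  127.9] [-2.512e+00 -1.883e+00  2.000e-03] 6.4833
44.53710336536697
(410, 546, 3)
```

View pics/m5.png

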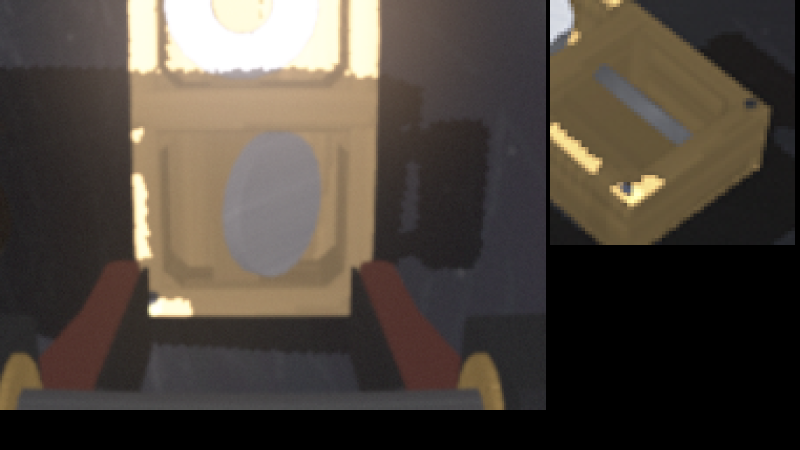

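```bash
python3 - <<'E'
from h import *
o,d=pickle.load(open("pics/w5.pkl","rb"))
A=lambda:np.array([[.9608,.2773],[-.2773,.9608]])
B=np.array([568.6,-159.3])
def blk(w):return np.r_[A().T@(w[:2]-B),w[2]]
pix=lambda u,v:(200+u/2.1,150+v/2.1)
for p in((132,100),(377,100),(148,316),(350,316)):print("top",blk(wonz(d,o,pix(*p),41)))
a,_=wray(d,o,*pix(250,200));print("cam",blk(a))
for n,u in(("L",222),("R",321)):
    print(n,[np.round(blk(wonz(d,o,pix(u,203),z)),1).tolist() for z in(6,12,32,41,46,52)])
# scene strip
_,e=pickle.load(open("pics/s5.pkl","rb"))
px=lambda u,v:(385+(u-550)/3.5,290+v/3.5)
for p in((596,70),(606,64),(690,143),(693,133),(645,105)):
    print("scene",[np.round(blk(onz(e,px(*p),z)),1).tolist() for z in(46,52)])
print("sceneblk",blk(onz(e,px(767,105),41)),blk(onz(e,px(630,233),41)))
i=d["image"].astype(int);m=(i[...,0]>i[...,1]*1.6)&(i[...,0]>50)
for v in range(262,330,8):
    c=np.where(m[v])[0];print(v,c[c<318].max() if (c<318).any() else 0,c[c>318].min() if (c>318).any() else 0)
E
```

```text
top [-47.70012998   2.43808427  41.        ]
top [41.06869329  2.26476161 41.        ]
top [-44.80444028 -81.34533524  41.        ]
top [ 33.63198935 -81.45530598  41.        ]
cam [ -4.14344015  34.58841519 320.37194352]
L [[-16.8, -45.0, 6.0], [-16.6, -43.4, 12.0], [-15.8, -38.4, 32.0], [-15.4, -36.1, 41.0], [-15.2, -34.8, 46.0], [-15.0, -33.3, 52.0]]
R [[24.4, -45.0, 6.0], [23.9, -43.5, 12.0], [22.0, -38.5, 32.0], [21.2, -36.2, 41.0], [20.8, -34.9, 46.0], [20.2, -33.4, 52.0]]
scene [[-4.6, -15.2, 46.0], [-8.8, -18.9, 52.0]]
scene [[1.7, -15.4, 46.0], [-2.6, -19.1, 52.0]]
scene [[-2.9, -73.4, 46.0], [-7.1, -76.6, 52.0]]
scene [[2.4, -70.1, 46.0], [-1.9, -73.4, 52.0]]
scene [[-2.4, -44.7, 46.0], [-6.6, -48.2, 52.0]]
sceneblk [ 44.42858875 -76.96231415  41.        ] [-56.16750194 -89.92968547  41.        ]
262 0 509
270 0 0
278 0 380
286 256 387
294 254 381
302 247 385
310 245 385
318 247 389
326 242 393
```

>>> servo_tool(increments=[[0, 0, 0, 0, 0, 0, -0.64], [0, 0, 0, 0, 0, 0, -0.64], [0, 0, 0, 0, 0, 0, -0.64], [0, 0, 0, 0, 0, 0, -0.64], [0, 0, 0, 0, 0, 0, -0.64]])

```text
t: 6.95
ee_pos: [557.4, -187.6, 129.3]
orientation: [2.513, 1.885, 0.0]
ft_force: [-0.3, -0.1, 0.6]
width: 15.8
grasp_force: 0.0
```

```bash
python3 - <<'E'
from h import *
snap('w6');o,d=pickle.load(open("pics/w6.pkl","rb"));print(o["width"])
i=d["image"].astype(int);m=(i[...,0]>i[...,1]*1.6)&(i[...,0]>50)
for v in range(254,340,6):
    c=np.where(m[v,240:400])[0]+240;print(v,c.min() if len(c) else 0,c[c<318].max() if (c<318).any() else 0,c[c>318].min() if (c>318).any() else 0,c.max() if len(c) else 0)
E
```

```text
[ 557.4 -187.6  129.3] [2.513 1.885 0.   ] 6.95
15.77018022882475
254 0 0 0 0
260 0 0 0 0
266 0 0 0 0
272 0 0 0 0
278 0 0 0 0
284 347 0 347 355
290 347 0 347 347
296 347 0 347 355
302 348 0 348 358
308 346 0 346 358
314 347 0 347 355
320 349 0 349 357
326 350 0 350 354
332 351 0 351 353
338 0 0 0 0
```

Measurements agree that the disc leans about 55°, with its near underside edge at block (-13.9, 51.9), so 11 mm is proud of the block. To learn where the tips are at this opening, I'll touch the divider between the pockets (z=41).

>>> servo_tool(increments=[[1.1, 2.8, 0, 0, 0, 0, -0.55], [1.1, 2.8, -3, 0, 0, 0, -0.55], [1.1, 2.8, -5, 0, 0, 0, -0.55], [1.1, 2.8, -7, 0, 0, 0, -0.55], [1.1, 2.8, -7.5, 0, 0, 0, -0.55], [1.1, 2.8, -7.9, 0, 0, 0, -0.55], [1.1, 2.8, -8, 0, 0, 0, -0.55], [1.1, 2.8, -8, 0, 0, 0, -0.55]])

```text
t: 7.67
ee_pos: [568.9, -159.9, 50.0]
orientation: [2.513, 1.884, 0.001]
ft_force: [0.6, 0.1, 1.0]
width: 19.7
grasp_force: 0.0
```

>>> servo_tool(increments=[[0, 0, -0.15, 0, 0, 0, -0.55], [0, 0, -0.3, 0, 0, 0, -0.55], [0, 0, -0.3, 0, 0, 0, -0.55]])

```text
t: 7.92
ee_pos: [568.6, -159.8, 46.8]
orientation: [2.513, 1.884, 0.001]
ft_force: [0.8, 0.4, -0.3]
width: 20.1
grasp_force: 0.0
```

>>> servo_tool(increments=[[0, 0, -0.15, 0, 0, 0, -0.55], [0, 0, -0.3, 0, 0, 0, -0.55], [0, 0, -0.3, 0, 0, 0, -0.55]])

```text
t: 8.17
ee_pos: [568.2, -159.6, 43.1]
orientation: [-2.513, -1.885, 0.0]
ft_force: [-0.5, 1.4, 0.3]
width: 19.6
grasp_force: 0.0
```

>>> servo_tool(increments=[[0, 0, -0.1, 0, 0, 0, -0.55], [0, 0, -0.2, 0, 0, 0, -0.55], [0, 0, -0.2, 0, 0, 0, -0.55]])

```text
t: 8.42
ee_pos: [568.2, -159.6, 41.1]
orientation: [-2.513, -1.885, 0.0]
ft_force: [-0.2, 0.8, 0.2]
width: 19.8
grasp_force: 0.0
```

>>> servo_tool(increments=[[0, 0, -0.1, 0, 0, 0, -0.55], [0, 0, -0.2, 0, 0, 0, -0.55], [0, 0, -0.2, 0, 0, 0, -0.55]])

```text
t: 8.67
ee_pos: [568.2, -159.6, 39.1]
orientation: [-2.513, -1.885, 0.0]
ft_force: [0.2, 0.7, 0.1]
width: 20.0
grasp_force: 0.0
```

>>> servo_tool(increments=[[0, 0, -0.1, 0, 0, 0, -0.55], [0, 0, -0.2, 0, 0, 0, -0.55], [0, 0, -0.2, 0, 0, 0, -0.55]])

```text
t: 8.92
ee_pos: [568.2, -159.6, 37.1]
orientation: [-2.513, -1.885, 0.0]
ft_force: [-0.4, -0.4, 0.3]
width: 19.7
grasp_force: 0.0
```

>>> servo_tool(increments=[[0, 0, -0.1, 0, 0, 0, -0.55], [0, 0, -0.2, 0, 0, 0, -0.55], [0, 0, -0.2, 0, 0, 0, -0.55]])

```text
t: 9.17
ee_pos: [568.2, -159.6, 35.1]
orientation: [-2.513, -1.885, 0.0]
ft_force: [0.2, 0.1, -0.1]
width: 19.7
grasp_force: 0.0
```

>>> servo_tool(increments=[[0, 0, -0.1, 0, 0, 0, -0.55], [0, 0, -0.2, 0, 0, 0, -0.55], [0, 0, -0.2, 0, 0, 0, -0.55]])

```text
t: 9.42
ee_pos: [568.2, -159.6, 33.1]
orientation: [-2.513, -1.885, 0.0]
ft_force: [1.3, 0.3, 0.4]
width: 19.8
grasp_force: 0.0
```

>>> servo_tool(increments=[[0, 0, -0.1, 0, 0, 0, -0.55], [0, 0, -0.2, 0, 0, 0, -0.55], [0, 0, -0.2, 0, 0, 0, -0.55]])

```text
t: 9.67
ee_pos: [568.2, -159.6, 31.1]
orientation: [-2.513, -1.885, 0.0]
ft_force: [-0.5, 0.9, 0.4]
width: 19.9
grasp_force: 0.0
```

>>> servo_tool(increments=[[0, 0, -0.1, 0, 0, 0, -0.55], [0, 0, -0.2, 0, 0, 0, -0.55], [0, 0, -0.2, 0, 0, 0, -0.55]])

```text
t: 9.92
ee_pos: [568.2, -159.6, 29.1]
orientation: [-2.513, -1.885, 0.0]
ft_force: [0.9, -0.1, 0.4]
width: 19.7
grasp_force: 0.0
```

>>> servo_tool(increments=[[0, 0, -0.1, 0, 0, 0, -0.55], [0, 0, -0.2, 0, 0, 0, -0.55], [0, 0, -0.2, 0, 0, 0, -0.55]])

```text
t: 10.17
ee_pos: [568.2, -159.6, 27.1]
orientation: [-2.513, -1.885, 0.0]
ft_force: [0.3, -0.3, -0.3]
width: 19.7
grasp_force: 0.0
```

>>> servo_tool(increments=[[0, 0, -0.1, 0, 0, 0, -0.55], [0, 0, -0.2, 0, 0, 0, -0.55], [0, 0, -0.2, 0, 0, 0, -0.55]])

```text
t: 10.42
ee_pos: [568.2, -159.6, 25.1]
orientation: [-2.513, -1.885, 0.0]
ft_force: [-0.1, -0.2, 0.2]
width: 19.8
grasp_force: 0.0
```

>>> servo_tool(increments=[[0, 0, -0.1, 0, 0, 0, -0.55], [0, 0, -0.2, 0, 0, 0, -0.55], [0, 0, -0.2, 0, 0, 0, -0.55]])

```text
t: 10.67
ee_pos: [568.2, -159.6, 23.1]
orientation: [-2.513, -1.885, 0.0]
ft_force: [-0.4, -0.4, 0.4]
width: 19.7
grasp_force: 0.0
```

>>> servo_tool(increments=[[0, 0, -0.1, 0, 0, 0, -0.55], [0, 0, -0.2, 0, 0, 0, -0.55], [0, 0, -0.2, 0, 0, 0, -0.55]])

```text
t: 10.92
ee_pos: [568.2, -159.6, 21.1]
orientation: [-2.513, -1.885, 0.0]
ft_force: [0.8, -0.0, -0.7]
width: 20.0
grasp_force: 0.0
```

>>> servo_tool(increments=[[0, 0, -0.1, 0, 0, 0, -0.55], [0, 0, -0.2, 0, 0, 0, -0.55], [0, 0, -0.2, 0, 0, 0, -0.55]])

```text
t: 11.17
ee_pos: [568.2, -159.6, 19.1]
orientation: [-2.513, -1.885, 0.0]
ft_force: [-0.4, 0.1, -0.5]
width: 19.7
grasp_force: 0.0
```

>>> servo_tool(increments=[[0, 0, -0.1, 0, 0, 0, -0.55], [0, 0, -0.2, 0, 0, 0, -0.55], [0, 0, -0.2, 0, 0, 0, -0.55]])

```text
t: 11.42
ee_pos: [568.2, -159.6, 17.1]
orientation: [-2.513, -1.885, 0.0]
ft_force: [-0.2, 0.2, 0.4]
width: 19.6
grasp_force: 0.0
```

>>> servo_tool(increments=[[0, 0, -0.1, 0, 0, 0, -0.55], [0, 0, -0.2, 0, 0, 0, -0.55], [0, 0, -0.2, 0, 0, 0, -0.55]])

```text
t: 11.67
ee_pos: [568.2, -159.6, 15.1]
orientation: [-2.513, -1.885, 0.0]
ft_force: [-0.9, -0.5, 0.5]
width: 19.7
grasp_force: 0.0
```

>>> servo_tool(increments=[[0, 0, -0.1, 0, 0, 0, -0.55], [0, 0, -0.2, 0, 0, 0, -0.55], [0, 0, -0.2, 0, 0, 0, -0.55]])

```text
t: 11.92
ee_pos: [568.2, -159.6, 13.1]
orientation: [-2.513, -1.885, 0.0]
ft_force: [-1.3, 0.8, 0.4]
width: 19.7
grasp_force: 0.0
```

>>> servo_tool(increments=[[0, 0, -0.1, 0, 0, 0, -0.55], [0, 0, -0.2, 0, 0, 0, -0.55], [0, 0, -0.2, 0, 0, 0, -0.55]])

```text
t: 12.17
ee_pos: [568.2, -159.6, 11.1]
orientation: [-2.513, -1.885, 0.0]
ft_force: [-1.0, 0.0, -0.1]
width: 19.9
grasp_force: 0.0
```

>>> servo_tool(increments=[[0, 0, -0.1, 0, 0, 0, -0.55], [0, 0, -0.2, 0, 0, 0, -0.55], [0, 0, -0.2, 0, 0, 0, -0.55]])

```text
t: 12.42
ee_pos: [568.4, -159.6, 10.7]
orientation: [-2.513, -1.885, 0.0]
ft_force: [-5.0, 1.2, 14.0]
width: 19.6
grasp_force: 7.1
```

>>> servo_tool(increments=[[0, 0, -0.1, 0, 0, 0, -0.55], [0, 0, -0.2, 0, 0, 0, -0.55], [0, 0, -0.2, 0, 0, 0, -0.55]])

```text
t: 12.67
ee_pos: [568.5, -159.7, 10.5]
orientation: [2.513, 1.885, 0.0]
ft_force: [-10.2, 3.8, 33.1]
width: 19.6
grasp_force: 16.4
```

>>> servo_tool(increments=[[0, 0, -0.1, 0, 0, 0, -0.55], [0, 0, -0.2, 0, 0, 0, -0.55], [0, 0, -0.2, 0, 0, 0, -0.55]])

```text
t: 12.92
ee_pos: [568.5, -159.7, 10.4]
orientation: [2.513, 1.885, 0.0]
ft_force: [-17.1, 4.6, 51.6]
width: 19.4
grasp_force: 25.7
```

```bash
python3 -c "from h import *;snap('w7',box=(220,200,420,350),s=4)"
```

```text
[ 568.5 -159.7   10.4] [2.513 1.885 0.   ] 12.9167
```

View pics/w7.png

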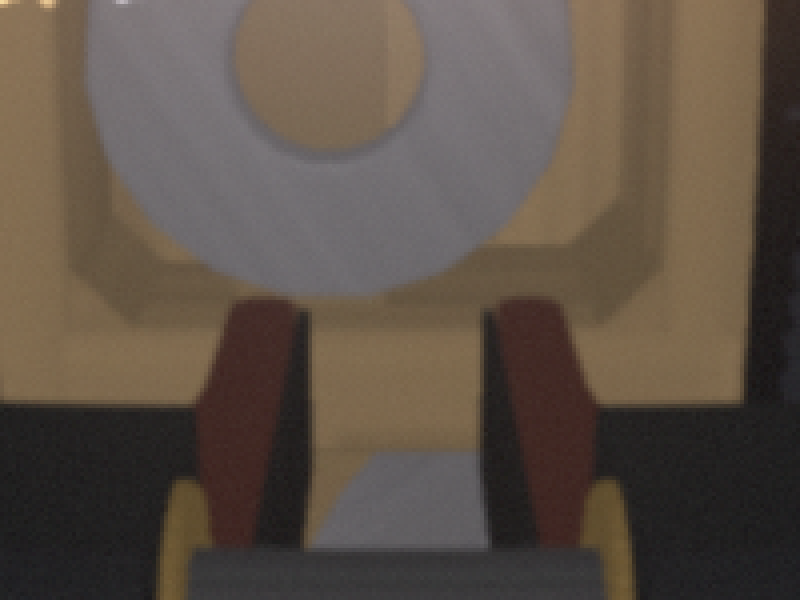

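Contact came at TCP z=11 on the z=41 top, so the tips sit 30 mm short of the reported TCP. The picture shows both fingers on the divider with the washer flat at top and the tipped disc's edge at (400,450)+. I'll back off upward and refine the block x in tool terms from saved images.

>>> servo_tool(increments=[[0, 0, 1, 0, 0, 0, -0.55], [0, 0, 4, 0, 0, 0, -0.55], [0, 0, 7, 0, 0, 0, -0.55], [0, 0, 8, 0, 0, 0, -0.55], [0, 0, 8, 0, 0, 0, -0.55], [0, 0, 8, 0, 0, 0, -0.55]])

```text
t: 13.47
ee_pos: [568.4, -159.6, 85.3]
orientation: [2.513, 1.885, 0.001]
ft_force: [-1.2, -0.4, -0.3]
width: 19.8
grasp_force: 0.0
```

```bash
cat >> h.py <<'E'
A=np.array([[.9608,.2773],[-.2773,.9608]]);B=np.array([568.6,-159.3])
blk=lambda w:np.r_[A.T@(w[:2]-B),w[2]]
E
python3 - <<'E'
from h import *
snap('w8')
for n in("w7","w8"):
    o,d=pickle.load(open(f"pics/{n}.pkl","rb"));i=d["image"].astype(int);print(n,np.round(o["ee_pos"],1),"tcp blk",blk(o["ee_pos"]))
    m=((i[...,0]-i[...,2])>15)&(i[...,0]>60)
    for v in(205,225,245,260,290):
        c=np.where(m[v])[0]
        if len(c):print(v,c.min(),c.max(),[np.round(blk(wonz(d,o,(u,v),41))[:2],1).tolist() for u in(c.min(),c.max())])
    # grey disc region below row 240
    g=(abs(i[...,0]-i[...,2])<14)&(i[...,0]>70)
    for v in range(240,336,10):
        c=np.where(g[v,250:400])[0]+250
        if len(c)>5:print("grey",v,c.min(),c.max())
E
```

```text
[ 568.4 -159.6   85.3] [2.513e+00 1.885e+00 1.000e-03] 13.4667
w7 [ 568.5 -159.7   10.4] tcp blk [-0.0156654  -0.39658342 10.3802401 ]
205 211 411 [[-48.9, 43.1], [41.1, 42.8]]
225 213 410 [[-48.5, 33.9], [41.0, 33.6]]
245 214 409 [[-48.7, 24.5], [41.1, 24.3]]
260 215 639 [[-48.7, 17.3], [197.2, 14.3]]
290 44 639 [[-159.6, -2.1], [204.2, -5.8]]
grey 240 250 356
grey 250 255 349
grey 260 265 339
grey 270 283 322
grey 320 308 339
grey 330 301 340
w8 [ 568.4 -159.6   85.3] tcp blk [-0.11053114 -0.3718599  85.29082458]
205 222 403 [[-63.9, 33.0], [54.7, 32.6]]
225 228 397 [[-60.5, 19.6], [51.2, 19.2]]
245 237 594 [[-55.0, 5.9], [223.0, 5.1]]
260 238 595 [[-54.9, -4.5], [227.2, -7.6]]
290 36 602 [[-243.6, -33.4], [243.6, -34.9]]
grey 250 252 260
grey 270 314 343
grey 280 307 341
grey 290 302 340
grey 300 297 340
grey 310 297 340
grey 320 297 340
grey 330 302 335
```

Block centre refined to (567.0,-159.0). The grasp pose, including the 30 mm tip offset, is TCP (568.9,-199.1,21.4) at 35° tilt, approached along the tool axis. First I tilt at the pre-approach height.

>>> servo_tool(increments=[[-0.4, -1.2, 0, -2, -6.7, 0, -0.55], [-0.8, -2.4, 0, -4, -13.4, 0, -0.55], [-1.3, -3.5, 0, -6, -20.1, 0, -0.55], [-1.3, -3.5, -1, -8, -26.8, 0, -0.55], [-1.3, -3.5, -2, -9.7, -33.6, 0, -0.55], [-1.3, -3.5, -2.3, -9.7, -33.6, 0, -0.55], [-1.3, -3.5, -2.3, -9.7, -33.6, 0, -0.55], [-1.3, -3.5, -2.3, -9.7, -33.6, 0, -0.55]])

```text
t: 14.18
ee_pos: [567.3, -164.8, 73.6]
orientation: [2.186, 1.692, 0.522]
ft_force: [1.1, -0.3, 0.4]
width: 19.5
grasp_force: 0.0
```

```bash
python3 - <<'E'
from h import *
snap('w9');o,d=pickle.load(open("pics/w9.pkl","rb"))
M=R.from_rotvec(o["orientation"]).as_matrix();print(o["qpos"],"tool z,y in block",[np.round(np.r_[A.T@M[:2,k],M[2,k]],3) for k in(2,1)])
B2=np.array([567,-159.]);print(A.T@(o["ee_pos"][:2]-B2))
i=d["image"].astype(int)
g=(abs(i[...,0]-i[...,2])<14)&(i[...,0]>70)
for v in range(220,340,8):
    c=np.where(g[v,240:400])[0]+240
    if len(c)>3:print("grey",v,c.min(),c.max(),len(c))
m=(i[...,0]>i[...,1]*1.5)&(i[...,0]>40)
for v in(284,300,316):
    c=np.where(m[v,250:390])[0]+250;print("red",v,c.min(),c[c<318].max() if (c<318).any() else 0,c[c>318].min() if (c>318).any() else 0,c.max())
# predicted pixels of the disc upper edge points
def proj(P):
    w=np.r_[A@np.array(P[:2])+B2,P[2]]
    T=d["tool_from_camera"];t=M.T@(w-o["ee_pos"]);c=T[:3,:3].T@(t-T[:3,3]);x,y,z=c[0],-c[1],-c[2]
    th=np.arctan2(np.hypot(x,y),z);r=th*d["fx"]/np.hypot(x,y);return np.round([d["cx"]+r*x,d["cy"]+r*y],1)
for P in((-13.3,-38,51.9),(-6.7,-38,56.5),(32,-38,41),(-36.5,-38,41)):print(P,proj(P))
E
```

```text
[ 567.3 -164.8   73.6] [2.186 1.692 0.522] 14.1833
[-0.38882692  0.43527621  2.13677725  1.00945504  0.17692127 -1.10154623] tool z,y in block [array([ 0.465,  0.099, -0.88 ]), array([0.884, 0.003, 0.468])]
[ 1.88521053 -5.46153645]
grey 220 242 313 72
grey 228 248 306 59
grey 236 259 294 36
grey 276 294 304 11
grey 284 298 305 8
grey 292 298 306 9
grey 300 298 306 9
grey 308 298 306 9
grey 316 298 305 8
grey 324 297 304 8
grey 332 297 302 6
red 284 286 286 348 361
red 300 272 288 349 366
red 316 272 284 353 367
(-13.3, -38, 51.9) [279.9 323.2]
(-6.7, -38, 56.5) [293. 324.]
(32, -38, 41) [335.7 307.9]
(-36.5, -38, 41) [237.9 322.8]
```

The 35° tilt runs wrist joint 5 down to its limit (q5=0.18), so I'll use a 20° tilt and let the pads align the disc. Next I compute the correcting turn.

```bash
cat >> h.py <<'E'
def togo(th,P,B2=np.array([567,-159.]),Am=A):
    from workcell import ctrl
    o=ctrl.get_obs();M=R.from_rotvec(o["orientation"]).as_matrix();t=np.radians(th)
    bx=np.r_[Am[:,0],0];zz=np.array([0,0,1.])
    z=np.sin(t)*bx-np.cos(t)*zz;y=np.cos(t)*bx+np.sin(t)*zz;T=np.c_[np.cross(y,z),y,z]
    w=np.r_[Am@np.array(P[:2])+B2,P[2]]
    print("shift cm",np.round((w-o["ee_pos"])/10,2),"turn",np.round(np.degrees((R.from_matrix(T@M.T)).as_rotvec()),1),"q",np.round(o["qpos"],2),o["t"])
E
python3 -c "from h import *;togo(20,(-2.9,-38,60))"
```

```text
shift cm [-1.33 -3.05 -1.32] turn [-2.8  9.1 -2.5] q [-0.39  0.44  2.14  1.02  0.18 -1.12] 14.2333
```

>>> servo_tool(increments=[[0, 0, 0, -1.4, 4.5, -1.2, -0.55], [-0.4, -1, 0, -2.8, 9.1, -2.5, -0.55], [-1.3, -3, -0.5, -2.8, 9.1, -2.5, -0.55], [-1.3, -3, -1.3, -2.8, 9.1, -2.5, -0.55], [-1.3, -3, -1.3, -2.8, 9.1, -2.5, -0.55], [-1.3, -3, -1.3, -2.8, 9.1, -2.5, -0.55], [-1.3, -3, -1.3, -2.8, 9.1, -2.5, -0.55], [-1.3, -3, -1.3, -2.8, 9.1, -2.5, -0.55]])

```text
t: 14.9
ee_pos: [555.1, -194.4, 61.9]
orientation: [2.275, 1.712, 0.302]
ft_force: [1.0, 0.9, 0.2]
width: 19.6
grasp_force: 0.0
```

```bash
python3 -c "from h import *;togo(20,(-2.9,-38,40))"
```

```text
shift cm [-0.14 -0.03 -2.19] turn [-0.  0. -0.] q [-0.38  0.45  2.05  0.12  0.29 -0.2 ] 14.9
```

>>> servo_tool(increments=[[-0.1, 0, -1, 0, 0, 0, -0.55], [-0.1, 0, -2.1, 0, 0, 0, -0.55], [-0.1, 0, -2.1, 0, 0, 0, -0.55], [-0.1, 0, -2.1, 0, 0, 0, -0.55]])

```text
t: 15.23
ee_pos: [553.7, -194.7, 40.4]
orientation: [2.276, 1.712, 0.3]
ft_force: [0.1, -0.3, 1.2]
width: 19.8
grasp_force: 0.0
```

```bash
python3 - <<'E'
from h import *
togo(20,(-2.9,-38,40))
snap('w10');o,d=pickle.load(open("pics/w10.pkl","rb"))
M=R.from_rotvec(o["orientation"]).as_matrix();B2=np.array([567,-159.])
i=d["image"].astype(int)
for v in range(286,338,6):print(v,' '.join(f"{i[v,u,0]},{i[v,u,2]}" for u in range(280,362,3)))
def proj(P):
    w=np.r_[A@np.array(P[:2])+B2,P[2]]
    T=d["tool_from_camera"];t=M.T@(w-o["ee_pos"]);c=T[:3,:3].T@(t-T[:3,3]);x,y,z=c[0],-c[1],-c[2]
    th=np.arctan2(np.hypot(x,y),z);r=th*d["fx"]/np.hypot(x,y);return np.round([d["cx"]+r*x,d["cy"]+r*y],1)
for y in(-38,-25):
  for P in((-13.3,y,51.9),(-6.7,y,56.5),(0,y,32),(-18,y,32)):print(P,proj(P))
E
```

```text
shift cm [-0.   -0.   -0.04] turn [ 0.  -0.1  0. ] q [-0.38  0.5   2.06  0.14  0.24 -0.22] 15.2333
[ 553.7 -194.7   40.4] [2.276 1.712 0.3  ] 15.2333
286 72,40 75,43 73,37 69,35 61,36 45,35 106,66 117,74 113,70 112,100 114,111 109,107 110,108 108,106 100,97 97,93 96,93 142,141 106,104 95,93 67,62 47,36 67,39 70,39 69,38 70,38 71,39 69,39
292 71,38 68,35 70,36 71,41 49,33 43,33 104,65 113,69 113,71 107,89 106,104 107,106 107,106 107,105 97,95 96,92 95,92 136,135 98,96 91,90 68,62 43,36 55,36 67,37 68,39 68,38 67,37 70,40
298 68,39 68,38 69,38 64,37 42,32 39,32 105,66 113,71 115,72 109,85 105,103 108,105 106,106 107,105 98,96 95,92 109,107 163,162 105,105 93,92 68,57 38,30 42,33 65,34 68,39 68,38 71,42 69,40
304 66,36 67,35 66,38 50,33 40,31 40,32 90,58 112,70 111,69 110,70 103,101 103,101 104,103 104,104 100,99 112,110 161,162 156,156 94,93 97,86 60,41 36,31 38,31 59,36 66,37 70,40 68,40 67,37
310 66,33 65,35 64,35 41,31 36,30 39,33 89,59 112,72 112,70 111,70 105,86 99,98 98,95 101,100 99,97 106,104 161,163 130,130 97,93 99,64 58,39 39,34 41,33 43,33 68,39 65,36 64,37 67,37
316 67,37 
[... 285 characters left out ...]
 107,68 108,69 108,69 106,65 77,52 38,34 37,34 33,32 55,36 68,38 66,35 67,39
328 64,35 59,31 35,30 37,30 38,33 42,35 105,65 107,69 108,68 110,70 114,70 117,75 116,72 119,75 122,76 122,77 134,84 136,83 124,78 145,91 112,71 37,33 39,34 39,35 42,34 65,37 66,38 65,37
334 64,36 48,33 34,30 33,26 33,28 61,42 121,75 123,77 122,76 123,75 122,76 123,78 122,76 205,125 247,168 249,170 248,170 248,169 249,171 248,169 220,134 68,47 33,32 36,31 40,36 58,37 63,34 64,36
(-13.3, -38, 51.9) [307.8 284.5]
(-6.7, -38, 56.5) [323.1 286. ]
(0, -38, 32) [319.  270.6]
(-18, -38, 32) [288.5 273.9]
(-13.3, -25, 51.9) [307.6 260.1]
(-6.7, -25, 56.5) [323.2 261.3]
(0, -25, 32) [319.  248.5]
(-18, -25, 32) [288.  251.3]
```

The disc edge appears at col 307, as predicted (307.8), between the finger tips at cols 297 and 341. I'll approach along the tool axis.

>>> servo_tool(increments=[[0.25, -0.07, -0.7, 0, 0, 0, -0.55], [0.45, -0.13, -1.3, 0, 0, 0, -0.55], [0.6, -0.17, -1.7, 0, 0, 0, -0.55], [0.6, -0.17, -1.7, 0, 0, 0, -0.55]])

```text
t: 15.62
ee_pos: [560.8, -196.8, 23.8]
orientation: [2.274, 1.711, 0.301]
ft_force: [-0.5, -0.2, -0.1]
width: 19.7
grasp_force: 0.0
```

>>> servo_tool(increments=[[0.14, -0.04, -0.4, 0, 0, 0, -0.55], [0.3, -0.09, -0.85, 0, 0, 0, -0.55], [0.3, -0.09, -0.85, 0, 0, 0, -0.55]])

```text
t: 15.87
ee_pos: [563.8, -197.8, 15.5]
orientation: [2.274, 1.711, 0.301]
ft_force: [-0.4, 0.3, -0.5]
width: 19.7
grasp_force: 0.0
```

```bash
python3 -c "from h import *;togo(20,(6.3,-38,14.5))"
```

```text
shift cm [-0.13  0.05 -0.1 ] turn [ 0.1  0.  -0. ] q [-0.38  0.56  2.04  0.16  0.2  -0.25] 15.8667
```

Everything is in place with no contact, so I close.

>>> servo_tool(increments=[[-0.1, 0, -0.1, 0, 0, 0, -0.8], [-0.1, 0, -0.1, 0, 0, 0, -1], [-0.1, 0, -0.1, 0, 0, 0, -1], [-0.1, 0, -0.1, 0, 0, 0, -1], [-0.1, 0, -0.1, 0, 0, 0, -1], [-0.1, 0, -0.1, 0, 0, 0, -1]])

```text
t: 16.37
ee_pos: [563.5, -198.1, 15.9]
orientation: [2.272, 1.71, 0.303]
ft_force: [-0.6, -0.1, 3.7]
width: 9.5
grasp_force: 28.5
```

>>> servo_tool(increments=[[0, 0, 0.4, 0, 0, 0, -1], [0, 0, 1, 0, 0, 0, -1], [0, 0, 2, 0, 0, 0, -1], [0, 0, 4, 0, 0, 0, -1], [0, 0, 6, 0, 0, 0, -1], [0, 0, 7, 0, 0, 0, -1], [0, 0, 7, 0, 0, 0, -1], [0, 0, 7, 0, 0, 0, -1]])

```text
t: 17.03
ee_pos: [562.7, -197.7, 85.8]
orientation: [2.273, 1.71, 0.302]
ft_force: [-0.4, -0.6, -0.5]
width: 7.7
grasp_force: 29.6
```

```bash
python3 - <<'E'
from h import *
snap('w11');o,d=pickle.load(open("pics/w11.pkl","rb"));print(o["width"],o["grasp_force"],np.round(o["ft_force"],1))
i=d["image"].astype(int)
for v in range(210,340,8):print(v,' '.join(f"{i[v,u,0]},{i[v,u,2]}" for u in range(286,352,3)))
E
```

```text
[ 562.7 -197.7   85.8] [2.273 1.71  0.302] 17.0333
7.705059220347821 29.623028934001923 [-0.4 -0.6 -0.5]
210 231,144 236,152 238,153 243,160 242,159 238,153 240,156 236,150 233,146 194,118 143,89 137,84 182,110 248,168 249,173 247,167 250,174 251,176 250,174 251,177 171,109 71,55
218 149,93 147,93 161,98 227,142 221,137 161,100 139,87 137,84 134,83 135,83 130,80 126,77 123,76 126,76 127,77 147,88 237,151 221,135 148,91 137,84 98,65 65,52
226 146,89 147,90 143,88 138,85 140,87 137,85 137,85 137,84 130,80 134,83 129,80 123,76 119,74 125,78 128,79 125,77 132,81 135,84 132,80 134,82 87,61 66,54
234 142,87 144,88 138,85 135,83 135,82 133,83 133,81 133,82 129,80 114,102 129,120 140,135 138,134 135,130 130,114 124,75 132,80 131,81 132,82 132,81 87,60 63,52
242 141,86 141,87 136,86 134,82 132,82 131,79 132,80 130,80 126,85 113,106 112,104 112,107 137,132 164,161 128,113 122,76 129,79 132,81 129,80 131,81 76,55 57,49
250 137,85 139,86 133,83 131,81 131,81 128,79 126,77 131,81 120,90 113,108 111,106 114,108 111,107 113,106 102,90 120,74 129,79 129,80 127,78 130,81 72,52 54,48
258 134,83 135,82
[... 935 characters left out ...]
35 65,35 65,36 56,36 33,31 84,83 112,111 112,111 108,108 109,110 107,107 46,44 36,33 63,37 65,37 65,36 43,35 33,33 39,36
314 36,35 40,39 40,38 53,43 64,36 65,36 48,32 34,30 77,77 108,109 107,108 105,106 105,105 105,107 42,39 35,33 53,32 65,37 65,37 39,35 34,34 33,33
322 35,37 37,35 79,45 112,56 81,42 64,36 39,33 36,32 76,76 102,102 104,104 104,105 103,104 101,101 38,37 33,30 47,34 62,34 84,43 97,49 48,36 35,36
330 36,35 38,37 154,76 164,77 113,57 63,38 33,30 33,29 73,74 101,102 100,101 101,101 103,102 98,99 49,47 33,31 38,34 65,37 95,48 106,51 72,41 31,28
338 45,46 50,45 180,87 145,69 63,53 54,52 51,51 53,54 57,57 58,59 58,58 57,59 59,59 58,58 54,55 52,52 53,51 56,54 72,51 107,54 90,51 41,43
```

The disc is held, and seen edge-on between the pads (cols 310–328, width 7.7 mm). Next I go above the stand, with the tool vertical and aligned, offset so the camera sees it.

```bash
cat >> h.py <<'E'
def rot(a):return np.array([[np.cos(a),-np.sin(a)],[np.sin(a),np.cos(a)]])
E
python3 -c "
from h import *
togo(0,(0,-70,170),np.array([541.4,196.6]),rot(-.243))"
```

```text
shift cm [-3.77 32.62  8.51] turn [ 5.3 19.3  2.1] q [-0.38  0.42  2.03  0.09  0.35 -0.18] 17.0833
```

>>> servo_tool(increments=[[0, 0, 3, 0, 0, 0, -1], [0, 0, 6, 1, 4, 0, -1], [0, 2, 8.5, 2, 8, 1, -1], [-0.5, 5, 8.5, 4, 14, 2, -1], [-1, 8, 8.5, 5.3, 19.3, 2.1, -1], [-1.5, 11.5, 8.5, 5.3, 19.3, 2.1, -1], [-2, 15, 8.5, 5.3, 19.3, 2.1, -1], [-2.5, 18.5, 8.5, 5.3, 19.3, 2.1, -1], [-3, 22, 8.5, 5.3, 19.3, 2.1, -1], [-3.5, 25.5, 8.5, 5.3, 19.3, 2.1, -1], [-3.8, 29, 8.5, 5.3, 19.3, 2.1, -1], [-3.8, 31.5, 8.5, 5.3, 19.3, 2.1, -1], [-3.8, 32.6, 8.5, 5.3, 19.3, 2.1, -1], [-3.8, 32.6, 8.5, 5.3, 19.3, 2.1, -1], [-3.8, 32.6, 8.5, 5.3, 19.3, 2.1, -1], [-3.8, 32.6, 8.5, 5.3, 19.3, 2.1, -1]])

```text
t: 18.42
ee_pos: [524.5, 127.0, 169.6]
orientation: [2.476, 1.934, 0.0]
ft_force: [-0.1, -0.0, -0.9]
width: 7.7
grasp_force: 29.8
```

```bash
python3 - <<'E'
from h import *
snap('w12');o,d=pickle.load(open("pics/w12.pkl","rb"));print(o["width"],o["grasp_force"])
i=d["image"];g=i.astype(int)
m=((g.min(2)>110)&(abs(g[...,0]-g[...,2])<30)).astype(np.uint8)
n,l,s,c=cv2.connectedComponentsWithStats(m)
for k in range(1,n):
    if s[k,4]>60:
        P=np.argwhere(l==k)[:,::-1].astype(np.float32);print(s[k],c[k].round(),cv2.minAreaRect(P),np.round(onz and wonz(d,o,c[k],8),0))
# coarse ascii brightness map of the upper middle
sm=cv2.resize(i[60:330,180:460].mean(2).astype(np.float32),(70,45),interpolation=cv2.INTER_AREA)
print("\n".join("".join(" .:-=+*#%@"[min(9,int(x/25.6))] for x in r) for r in sm))
E
```

```text
[524.5 127.  169.6] [2.476 1.934 0.   ] 18.4167
7.74857199322575 29.81706351041794
[ 15   0  24  12 110] [24.  6.] ((26.5, 5.5), (11.0, 23.0), 90.0) [236. 492.   8.]
[    0     0   576   311 37760] [110. 102.] ((231.724853515625, 53.20057678222656), (239.12062072753906, 653.2269897460938), 61.281986236572266) [344. 308.   8.]
[466  37  57  55 276] [488.  73.] ((488.2480163574219, 69.38217163085938), (76.3254165649414, 18.67508316040039), 41.76029968261719) [729. 237.   8.]
[ 539   89   55   38 1627] [565. 108.] ((566.0, 107.5), (37.0, 54.0), 90.0) [820. 190.   8.]
[ 283  109   74   77 5125] [318. 147.] ((319.7845153808594, 147.07952880859375), (75.91101837158203, 72.53425598144531), 88.91908264160156) [540. 197.   8.]
[619 133   6  43  96] [622. 153.] ((621.4590454101562, 154.0491943359375), (42.189659118652344, 3.4403581619262695), 84.80557250976562) [904. 128.   8.]
[561 145  40  29 891] [580. 159.] ((580.5, 159.0), (28.0, 39.0), 90.0) [830. 131.   8.]
[226 204  17  26  69] [234. 216.] ((234.6617431640625, 216.10293579101562), (29.669254302978516, 2.400979995727539), 59.03623962402
[... 3911 characters left out ...]
....-===-::-=-:::::::::-++++...................::::::::::::::
............--=-:::::-==::::::::-++++:::::..............::::::::::::::
...---....:-=----::::::-=-::::::-++++:::::............::::::::::::::::
..=##*=::--::-====::::::-=-:::::-++++.::::.........:::::::::::::::::::
..+@@*==----::-====-::::::-::::.-++++.:::::.....::::::::::::::::::::::
...:::::::::...::::::....:..:::.-+++=.:::...........................::
.............................::.-+++=.:::............................:
.............................::.-+++=..::.............................
............................:::.:+++=..:::............................
............................--:.:====..:-:............................
```

```bash
python3 - <<'E'
from h import *
o,d=pickle.load(open("pics/w12.pkl","rb"));g=d["image"].astype(int)
for th in(90,110,130):
    m=((g.min(2)>th)&(abs(g[...,0]-g[...,2])<30)).astype(np.uint8)
    n,l,s,c=cv2.connectedComponentsWithStats(m);k=l[147,318]
    cn=cv2.findContours((l==k).astype(np.uint8),cv2.RETR_EXTERNAL,cv2.CHAIN_APPROX_NONE)[0][0][:,0]
    W=np.array([wonz(d,o,p,8)[:2] for p in cn.astype(float)],np.float32)
    r=cv2.minAreaRect(W);print(th,r,cv2.boxPoints(r).round(1).tolist())
for v in(115,125,140,150,160,170,178):print(v,g[v,278:362].min(1).tolist())
M=R.from_rotvec(o["orientation"]).as_matrix();print("tool y yaw",np.arctan2(M[1,1],M[0,1]))
E
```

```text
90 ((543.6431274414062, 198.6356201171875), (96.35493469238281, 112.01361083984375), 80.96900939941406) [[480.79998779296875, 159.8000030517578], [591.4000244140625, 142.3000030517578], [606.5, 237.39999389648438], [495.8999938964844, 255.0]]
110 ((542.5914916992188, 196.97462463378906), (72.70223999023438, 68.60366821289062), 76.7098388671875) [[500.8999938964844, 169.5], [567.5999755859375, 153.6999969482422], [584.2999877929688, 224.5], [517.5999755859375, 240.1999969482422]]
130 ((539.5525512695312, 197.3655242919922), (71.94853210449219, 61.45870590209961), 76.31194305419922) [[501.20001220703125, 169.6999969482422], [560.9000244140625, 155.10000610351562], [577.9000244140625, 225.0], [518.2000122070312, 239.60000610351562]]
115 [90, 91, 92, 91, 93, 114, 199, 254, 255, 255, 255, 255, 255, 255, 255, 255, 255, 255, 255, 255, 255, 255, 255, 253, 245, 239, 239, 238, 240, 251, 255, 255, 254, 255, 255, 255, 255, 255, 254, 254, 254, 254, 254, 254, 254, 252, 251, 250, 246, 245, 245, 247, 253, 255, 255, 255, 255, 255, 255, 255, 255, 255, 255, 255, 255, 255, 255, 255, 255, 255, 228, 124, 
[... 1916 characters left out ...]
2, 253, 255, 255, 255, 255, 255, 255, 255, 255, 255, 255, 255, 253, 253, 253, 250, 247, 247, 247, 248, 253, 255, 255, 254, 255, 255, 255, 255, 255, 255, 255, 255, 255, 255, 255, 255, 255, 255, 207, 116, 107, 105, 106, 106, 104, 103, 103, 103, 100, 101, 101]
178 [101, 98, 99, 100, 101, 99, 106, 152, 249, 255, 255, 255, 255, 255, 255, 252, 250, 254, 255, 255, 255, 255, 255, 255, 255, 252, 245, 242, 241, 241, 248, 253, 244, 237, 242, 245, 246, 247, 249, 249, 247, 240, 239, 239, 238, 244, 254, 255, 252, 246, 245, 247, 247, 252, 255, 255, 254, 254, 254, 238, 192, 179, 173, 170, 181, 192, 193, 198, 199, 195, 175, 125, 100, 95, 96, 94, 92, 93, 92, 89, 91, 92, 94, 94]
tool y yaw -0.24444953159175495
```

The stand foot fits 61×72 mm, centred at (539.5,197.4) with yaw -0.24, which agrees with the scene estimate. I move above the slot and check the lateral position again before lowering.

>>> servo_tool(increments=[[0.5, 2.5, 0, 0, 0, 0, -1], [1, 5, -2, 0, 0, 0, -1], [1.5, 7, -4, 0, 0, 0, -1], [1.5, 7, -7, 0, 0, 0, -1], [1.5, 7, -8.5, 0, 0, 0, -1], [1.5, 7, -8.5, 0, 0, 0, -1], [1.5, 7, -8.5, 0, 0, 0, -1]])

```text
t: 19.05
ee_pos: [539.5, 196.9, 84.7]
orientation: [-2.477, -1.933, 0.001]
ft_force: [0.7, 0.5, -0.1]
width: 7.5
grasp_force: 29.8
```

```bash
python3 - <<'E'
from h import *
snap('w13');o,d=pickle.load(open("pics/w13.pkl","rb"));g=d["image"].astype(int)
togo(0,(0,0,28),np.array([539.5,197.4]),rot(-.24))
for v in range(190,300,7):print(v,g[v,264:374:2].min(1).tolist())
M=R.from_rotvec(o["orientation"]).as_matrix();B2=np.array([539.5,197.4])
def proj(P):
    w=np.r_[rot(-.24)@np.array(P[:2])+B2,P[2]]
    T=d["tool_from_camera"];t=M.T@(w-o["ee_pos"]);c=T[:3,:3].T@(t-T[:3,3]);x,y,z=c[0],-c[1],-c[2]
    th=np.arctan2(np.hypot(x,y),z);r=th*d["fx"]/np.hypot(x,y);return np.round([d["cx"]+r*x,d["cy"]+r*y],1)
for y in(35,30,0,):
  for P in((-30,y,8),(30,y,8),(-6,y,34),(6,y,34),(0,y,43)):print(P,proj(P))
E
```

```text
[539.5 196.9  84.7] [-2.477e+00 -1.933e+00  1.000e-03] 19.05
shift cm [-0.09  0.01 -5.78] turn [-0.   0.1  0.3] q [ 0.33  0.49  1.81 -0.    0.83  0.57] 19.1
190 [64, 63, 65, 64, 61, 66, 66, 67, 65, 65, 68, 67, 67, 65, 65, 68, 68, 67, 68, 67, 66, 68, 57, 54, 54, 50, 50, 52, 51, 50, 50, 46, 51, 50, 48, 46, 44, 45, 44, 46, 44, 45, 42, 41, 43, 42, 44, 39, 44, 55, 60, 59, 57, 56, 57]
197 [64, 66, 65, 67, 65, 64, 70, 214, 255, 255, 255, 255, 255, 255, 255, 255, 255, 255, 246, 176, 173, 173, 176, 173, 173, 173, 174, 174, 179, 176, 175, 172, 174, 174, 170, 171, 174, 174, 174, 172, 178, 177, 177, 179, 175, 177, 181, 166, 83, 41, 46, 57, 60, 58, 56]
204 [64, 64, 68, 66, 70, 70, 70, 222, 255, 255, 255, 254, 205, 142, 165, 172, 175, 173, 172, 149, 147, 146, 147, 151, 169, 170, 171, 168, 171, 169, 167, 163, 146, 145, 144, 144, 148, 170, 174, 173, 168, 107, 81, 83, 117, 167, 181, 168, 90, 43, 41, 44, 46, 57, 57]
211 [63, 68, 66, 68, 68, 67, 61, 107, 176, 177, 161, 108, 84, 88, 131, 167, 164, 163, 156, 155, 155, 154, 166, 154, 161, 165, 166, 163, 161, 162, 159, 158, 154, 157, 154, 152, 152, 154, 16
[... 2853 characters left out ...]
52, 53, 56, 51, 51, 54, 52, 45, 42, 43, 41, 38, 42, 38, 37, 39, 36, 37, 38]
295 [45, 46, 59, 60, 61, 62, 63, 64, 59, 62, 62, 62, 50, 49, 52, 50, 51, 53, 54, 51, 50, 50, 47, 105, 143, 143, 144, 142, 142, 143, 145, 137, 66, 44, 51, 52, 50, 52, 52, 49, 52, 51, 50, 51, 43, 37, 41, 38, 39, 38, 38, 35, 36, 40, 39]
(-30, 35, 8) [277.8 195.5]
(30, 35, 8) [360.  195.1]
(-6, 35, 34) [309.8 199.5]
(6, 35, 34) [328.  199.4]
(0, 35, 43) [318.9 201.2]
(-30, 30, 8) [277.9 202.3]
(30, 30, 8) [359.9 201.9]
(-6, 30, 34) [309.8 207. ]
(6, 30, 34) [328.  206.9]
(0, 30, 43) [318.9 208.9]
(-30, 0, 8) [279.  242.1]
(30, 0, 8) [359.2 241.7]
(-6, 0, 34) [310.3 250.9]
(6, 0, 34) [328.  250.8]
(0, 0, 43) [319.2 254.4]
```

The foot edges sit at cols 279/359.5, as predicted, and the disc centre (319.5) lines up with the slot centre (319.3). Lowering.

>>> servo_tool(increments=[[-0.05, 0, -1, 0, 0, 0, -1], [-0.05, 0, -2, 0, 0, 0, -1], [-0.05, 0, -2.8, 0, 0, 0, -1], [-0.05, 0, -3.5, 0, 0, 0, -1], [-0.05, 0, -4, 0, 0, 0, -1], [-0.05, 0, -4.2, 0, 0, 0, -1], [-0.05, 0, -4.4, 0, 0, 0, -1], [-0.05, 0, -4.6, 0, 0, 0, -1], [-0.05, 0, -4.8, 0, 0, 0, -1], [-0.05, 0, -4.8, 0, 0, 0, -1]])

```text
t: 19.93
ee_pos: [539.2, 198.2, 37.1]
orientation: [2.475, 1.935, 0.002]
ft_force: [0.4, -1.2, -1.1]
width: 7.6
grasp_force: 29.8
```

>>> servo_tool(increments=[[0, 0, -0.1, 0, 0, 0, -1], [0, 0, -0.2, 0, 0, 0, -1], [0, 0, -0.3, 0, 0, 0, -1], [0, 0, -0.3, 0, 0, 0, -1]])

```text
t: 20.27
ee_pos: [539.3, 198.2, 34.2]
orientation: [2.475, 1.935, 0.002]
ft_force: [-1.0, 0.3, -0.5]
width: 7.8
grasp_force: 29.8
```

>>> servo_tool(increments=[[0, 0, -0.1, 0, 0, 0, -1], [0, 0, -0.2, 0, 0, 0, -1], [0, 0, -0.2, 0, 0, 0, -1]])

```text
t: 20.52
ee_pos: [539.2, 198.2, 32.1]
orientation: [2.475, 1.935, 0.002]
ft_force: [0.5, -0.9, -1.5]
width: 7.7
grasp_force: 29.8
```

>>> servo_tool(increments=[[0, 0, -0.1, 0, 0, 0, -1], [0, 0, -0.2, 0, 0, 0, -1], [0, 0, -0.2, 0, 0, 0, -1]])

```text
t: 20.77
ee_pos: [539.2, 198.2, 30.1]
orientation: [2.475, 1.935, 0.002]
ft_force: [0.1, -0.1, -2.0]
width: 8.1
grasp_force: 29.8
```

>>> servo_tool(increments=[[0, 0, -0.1, 0, 0, 0, -1], [0, 0, -0.2, 0, 0, 0, -1], [0, 0, -0.2, 0, 0, 0, -1]])

```text
t: 21.02
ee_pos: [540.1, 198.1, 29.5]
orientation: [2.474, 1.934, 0.004]
ft_force: [-1.5, -2.5, 9.0]
width: 7.7
grasp_force: 30.0
```

>>> servo_tool(increments=[[0, 0, -0.05, 0, 0, 0, -1], [0, 0, -0.1, 0, 0, 0, -1], [0, 0, -0.1, 0, 0, 0, -1]])

```text
t: 21.27
ee_pos: [540.5, 198.0, 29.3]
orientation: [2.473, 1.934, 0.005]
ft_force: [-3.4, -3.6, 17.0]
width: 7.7
grasp_force: 30.0
```

>>> servo_tool(increments=[[0, 0, -0.05, 0, 0, 0, -1], [0, 0, -0.1, 0, 0, 0, -1], [0, 0, -0.1, 0, 0, 0, -1]])

```text
t: 21.52
ee_pos: [541.0, 197.9, 29.1]
orientation: [2.473, 1.934, 0.006]
ft_force: [-4.6, -6.4, 24.6]
width: 8.1
grasp_force: 30.1
```

The disc seated at TCP z≈29.5 (28 predicted). I relieve the force, release, and back up.

>>> servo_tool(increments=[[0, 0, 0.3, 0, 0, 0, -1], [0, 0, 0.3, 0, 0, 0, -1], [0, 0, 0.3, 0, 0, 0, -1], [0, 0, 0.3, 0, 0, 0, -0.7], [0, 0, 0.3, 0, 0, 0, -0.5], [0, 0, 0.3, 0, 0, 0, -0.4], [0, 0, 0.3, 0, 0, 0, -0.4], [0, 0, 0.3, 0, 0, 0, -0.4], [0, 0, 0.3, 0, 0, 0, -0.4]])

```text
t: 22.27
ee_pos: [539.2, 198.2, 29.1]
orientation: [2.475, 1.935, 0.002]
ft_force: [0.8, 0.3, 0.1]
width: 26.1
grasp_force: 0.0
```

>>> servo_tool(increments=[[0, 0, 1, 0, 0, 0, -0.4], [0, 0, 3, 0, 0, 0, -0.4], [0, 0, 6, 0, 0, 0, -0.4], [0, 0, 9, 0, 0, 0, -0.4], [0, 0, 12, 0, 0, 0, -0.4], [0, 0, 12, 0, 0, 0, -0.4], [0, 0, 12, 0, 0, 0, -0.4]])

```text
t: 22.85
ee_pos: [540.7, 198.7, 151.8]
orientation: [2.474, 1.933, 0.009]
ft_force: [-0.4, 0.7, 0.3]
width: 26.4
grasp_force: 0.0
```

```bash
python3 - <<'E'
from h import *
snap('w14');o,d=pickle.load(open("pics/w14.pkl","rb"));g=d["image"].astype(int)
print(o["width"],o["ft_force"].round(1))
B2=np.array([539.5,197.4]);M=R.from_rotvec(o["orientation"]).as_matrix()
def proj(P):
    w=np.r_[rot(-.24)@np.array(P[:2])+B2,P[2]]
    T=d["tool_from_camera"];t=M.T@(w-o["ee_pos"]);c=T[:3,:3].T@(t-T[:3,3]);x,y,z=c[0],-c[1],-c[2]
    th=np.arctan2(np.hypot(x,y),z);r=th*d["fx"]/np.hypot(x,y);return np.round([d["cx"]+r*x,d["cy"]+r*y],1)
a=np.linspace(0,2*np.pi,73)
E=np.array([proj((x,28*np.cos(t),42+28*np.sin(t))) for t in a for x in(-4,4)]);print("pred disc extent",E.min(0),E.max(0),"top edge",proj((-4,0,70)),proj((4,0,70)))
for v in range(196,290,6):print(v,g[v,290:350:2].min(1).tolist())
snap('s14','scene');_,e=pickle.load(open("pics/s14.pkl","rb"));E=e["extrinsics"]
def ps(P):
    w=np.r_[rot(-.24)@np.array(P[:2])+np.array([541.4,196.6]),P[2]];c=E[:3,:3].T@(w-E[:3,3]);return np.round([e["cx"]-e["fx"]*c[0]/c[2],e["cy"]+e["fy"]*c[1]/c[2]],1)
print("scene pred: centre",ps((0,0,42)),"top",ps((0,0,70)),"left/right",ps((0,28,42)),ps((0,-28,42)))
i=e["image"].astype(int);i0=pickle.load(open("pics/scene0.pkl","rb"))[1]["image"].astype(int)
df=(abs(i-i0).max(2)>25)[195:275,190:260];print("\n".join("".join("#" if x else "." for x in r) for r in df[::2]))
E
```

```text
[540.7 198.7 151.8] [2.474 1.933 0.009] 22.85
26.413577163761953 [-0.4  0.7  0.3]
pred disc extent [312.3 201.8] [322.9 269.1] top edge [312.4 243.3] [322.9 243.3]
196 [255, 255, 255, 255, 255, 255, 204, 159, 154, 155, 161, 174, 173, 174, 178, 175, 173, 159, 149, 147, 149, 168, 177, 175, 171, 133, 119, 156, 180, 176]
202 [203, 111, 91, 134, 171, 164, 157, 153, 155, 160, 157, 148, 138, 138, 137, 137, 154, 157, 161, 155, 154, 154, 160, 166, 167, 113, 96, 139, 176, 179]
208 [179, 179, 177, 176, 173, 162, 159, 154, 156, 157, 154, 141, 138, 133, 133, 133, 155, 158, 160, 155, 155, 156, 163, 166, 180, 180, 181, 180, 179, 180]
214 [178, 179, 178, 177, 173, 166, 161, 154, 155, 159, 153, 141, 140, 138, 135, 135, 150, 156, 160, 154, 154, 153, 164, 167, 182, 178, 180, 178, 182, 178]
220 [178, 181, 177, 175, 174, 168, 163, 157, 154, 158, 157, 143, 140, 137, 139, 139, 149, 155, 159, 156, 155, 155, 167, 167, 180, 178, 178, 179, 180, 180]
226 [177, 181, 176, 176, 173, 165, 162, 156, 156, 159, 161, 148, 145, 142, 142, 144, 150, 155, 155, 156, 156, 157, 165, 167, 181, 179, 181, 178, 180, 179]
232 [178
[... 3700 characters left out ...]
............##############......######.......................
.......................##############.#####...........................
.........................######.#######...............................
............................########..................................
..............................###.....................................
......................................................................
......................................................................
......................................................................
......................................................................
......................................................................
```

The disc stands in the slot. In the wrist image it spans rows 201–268, against 202–269 predicted, and cols 312–321 against 312–323. The scene silhouette matches too, so I'm handing in.

```bash
python3 -c "
from workcell import ctrl
print(ctrl.close_job())"
```

```text
the job is handed in; nothing more can be done
None
```

I tipped the solid disc, gripped it by its raised edge, stood it upright in the aluminium stand's slot and released it. I handed the job in at about 23 s, and my last images matched the expected disc position; the hand-in call gave no verdict.

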